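# Put the loose fixture parts away in the lidded tub

### The job

Put the three loose fixture parts in the tray away: lift the lid off the round tub by its knob and set it down knob-up on the plywood board, then carry the tray over by its handle and tip it so that all three parts slide off its open end into the tub. Stand the empty tray flat, wholly on the rubber mat it came from, and then put the lid back so it sits fully home on the tub. Set the lid and tray down gently, without dropping them, and leave the other things on the bench undisturbed.

Things in the scene. Friction and masses are not known exactly. Their poses are not given: they have to be found in the camera images.
- tub: round open grey sheet-steel tub, fixed to the bench. Outer diameter 196 mm at the foot and 200 mm at the rim, 110 mm high, wall 4 mm, bottom 5 mm thick. Origin: centre of its underside, z up
- tub_rim (a point): centre of the tub's mouth, 110 mm above the bench
- lid: loose flat round grey lid, 0.3 kg, at first on the tub. Disc of diameter 212 mm, 5 mm thick; below it a centring plug, diameter 176 tapering to 168 mm, 8 mm deep (the tub's mouth is 192 mm inside: 8 mm to spare all round). 51 mm high with its knob. Origin: centre of the plug's underside, z up; fully home it is 102 mm above the bench
- lid_knob (a point): middle of the lid's round black knob (diameter 34 mm, 22 mm high, on a thinner stem), on the lid's axis, 40 mm above the lid's origin and 27 mm above the disc; point to grip from above
- tray: loose aluminium tray, 125 (x) by 120 mm (y), 0.28 kg: floor 4 mm thick, walls to 28 mm high at its sides and back (+x), none at its front (-x), the open end. Upright dark handle plate at the back. Origin: centre of the underside; x from open end to handle, z up. Starts on the mat holding the parts, open end roughly towards the robot. Parts start to slide at 25 to 40 degrees of tip
- tray_grip (a point): where to grip the tray's handle plate from above: 56.5 mm along the tray's +x from its origin and 78 mm above its underside. The plate is 12 mm thick (along tray x), 50 mm wide (along tray y), and its top is 98 mm above the underside
- tray_mouth (a point): middle of the tray's open edge, on the floor's upper surface: 62.5 mm along -x from the tray's origin, 4 mm above its underside
- jaw: aluminium stepped jaw lying in the tray, 62 x 26 x 26 mm, 0.09 kg; origin centre of its underside
- nut: brass hexagonal spacer lying in the tray, 62 mm long, 26 mm across flats, about 30 mm over corners, 0.12 kg; origin at the middle of its length on its lower flat at the start
- clamp: white plastic clamp block with a short brass stud on top, lying in the tray, 62 x 26 x 32 mm, 0.08 kg; origin centre of its underside
- mat: square black rubber mat, 200 x 200 mm, 4 mm thick, fixed to the bench, on which the tray starts; on the left or right of the tub. Origin: centre of its underside
- board: square plywood board, 200 x 200 mm, 12 mm thick, fixed to the bench, empty at the start, on the other side of the tub from the mat; the lid is set on it. Origin: centre of its underside
- brass_slug: bystander: upright brass cylinder, diameter 44 mm, 60 mm high; origin centre of its underside
- die: bystander: dark round steel die, diameter 60 mm, 18 mm high; origin centre of its underside
- vblock: bystander: steel block with a channel, 70 x 50 x 44 mm; origin centre of its underside
- wrench: bystander: wrench lying flat, 160 mm long; origin under its middle
- brush: bystander: brush lying flat, 170 mm long; origin under its middle
- oil: bystander: white oil bottle, diameter 56 mm, 130 mm high; origin centre of its underside
- cup: bystander: steel cup, diameter 70 mm, 80 mm high; origin centre of its underside
Mind the look-alikes: they are no part of the job. Leave any purple look-alike of the lid alone.

How it is judged (in metres and radians):
On the way, in this order (a step that is already met when the one before it is completed fails the run):
1. the lid has been set down, knob up, on the plywood board and let go (x of lid in the frame of board between -0.07 and 0.07 m and y of lid in the frame of board between -0.07 and 0.07 m and z of lid in the frame of board below 0.02 m and angle between lid's own z axis and vertical below 0.08 rad and linear speed of lid below 0.03 m/s and contact force between the fingers and lid below 0.1 N), for 0.2 s.
2. the tray is lifted with all three parts in it (height (world z) of tray above 0.06 m and angle between tray's own z axis and vertical below 0.3 rad and x of jaw in the frame of tray between -0.07 and 0.07 m and y of jaw in the frame of tray between -0.06 and 0.06 m and z of jaw in the frame of tray between -0.03 and 0.03 m and x of nut in the frame of tray between -0.07 and 0.07 m and y of nut in the frame of tray between -0.06 and 0.06 m and z of nut in the frame of tray between -0.03 and 0.03 m and x of clamp in the frame of tray between -0.07 and 0.07 m and y of clamp in the frame of tray between -0.06 and 0.06 m and z of clamp in the frame of tray between -0.03 and 0.03 m), for 0.1 s.
3. the tray is tipped and all three parts have slid into the tub (angle between tray's own z axis and vertical above 0.3 rad and horizontal distance between tray_mouth and tub below 0.2 m and horizontal distance between each of jaw, nut, clamp and tub below 0.1 m and height (world z) of each of jaw, nut, clamp below 0.105 m), for 0.1 s.
4. the empty tray stands flat on the rubber mat, let go, before the lid goes back (x of tray in the frame of mat between -0.05 and 0.05 m and y of tray in the frame of mat between -0.05 and 0.05 m and z of tray in the frame of mat below 0.012 m and angle between tray's own z axis and vertical below 0.06 rad and linear speed of tray below 0.03 m/s and contact force between the fingers and tray below 0.1 N), for 0.2 s.
At the end, for the whole second after the job is handed in: All at rest and let go: three parts in the tub, below its rim; tray flat on the mat, origin within 50 mm of the mat centre along each mat side; lid home on the tub: within 12 mm of its axis, underside 98-106 mm above the bench, tilt under 0.04 rad (all of step 4 and horizontal distance between each of jaw, nut, clamp and tub below 0.1 m and height (world z) of each of jaw, nut, clamp below 0.105 m and horizontal distance between lid and tub below 0.012 m and height (world z) of lid between 0.098 and 0.106 m and angle between lid's own z axis and vertical below 0.04 rad and linear speed of each of lid, jaw, nut, clamp below 0.03 m/s and contact force between the fingers and lid below 0.1 N); the robot touches nothing.
It fails at once if a bystander is moved more than 30 mm (distance of any of brass_slug, die, vblock, wrench, brush, oil, cup from where it was at the start of the episode above 0.03 m).
It fails at once if the lid or the tray is dropped (falls freely at more than 0.6 m/s) ((linear speed of lid above 0.6 m/s and contact force between the fingers and lid below 0.1 N) or (linear speed of tray above 0.6 m/s and contact force between the fingers and tray below 0.1 N)).
It also fails if it takes over 72 s, if anything falls off the work surface, if the arm or the gripper's body presses on something with over 40 N, if the wrist force passes 120 N, or if a joint passes its speed limit or range.

### The arm

A 6-joint arm with a two-finger parallel gripper is mounted at the origin on the work surface. World frame = base frame: x ahead of the robot, y to its left, z up, the work surface at z = 0. Lengths are in mm, angles in rad, forces in N, time in s.
With the tool pointing down it reaches from about 275 to 750 mm from the base axis. Payload 10.2 kg.
Tool frame: the origin (TCP) lies midway between the tips of the shut fingers; the grasp point (between the pads) lies 19 mm behind it; z points along the fingers, y is the line along which they close (so a half turn about z gives the same grasp; the last joint's range is limited). The gripper opens to 88 mm and grips with 3 to 60 N. Pads are 18 mm wide; open, the fingers measure 123 mm over their backs; the gripper's body (75 mm by 187 mm) begins 45 mm behind the grasp point.
Start: joints at [1.102, 0.313, 1.498, -0, 1.331, -0.223], TCP at [127.762, 509.223, 238.72] pointing down, gripper open.
Joint ranges: [-2.94, 2.94], [-0.97, 2.17], [0.19, 2.56], [-1.23, 4.37], [0.02, 3.11], [-2.88, 2.88]. Speed limits (rad/s): [2.39, 2.39, 3.01, 3.14, 3.14, 3.14].

### API

Orientations are given as a unit quaternion [w, x, y, z].
In Python, from workcell import sensors, vision, job gives the robot as it stands. The module is installed in compiled form; this text tells all that it offers.
- The arm moves only by the shell command python3 -m pendant 'ROWS' [FORCE]. ROWS is a JSON object of lists of equal length, an entry for each row: "delta_pos": the shift along the tool's x, y, z in units of 30 mm (1.0 is 30 mm), a list of three; "angular": the turn, a rotation vector about the tool's x, y, z in units of 4 degrees (1.0 is 4 degrees), a list of three; "gripper": the closure, from -1 (fully open) to 1 (shut). A call has 1 to 5 rows; each row shifts and turns the commanded pose from where the row before left it, along the tool's axes as they then stand; what a row does not reach is not made up. A row lasts 1/12 s, in which the tool goes at most 41.7 mm and 7.16 degrees, less where a joint would pass 70% of its speed; a pose out of reach is approached as far as the arm can. A call with a number of a shift or a turn outside -1 to 1 is refused whole. A call with a gripper value outside its range is refused whole. The fingers move at their own pace and stop on an object; FORCE is the grip in N (left out, the last holds). Time passes only in rows, so rows that do not move let the fingers close. It gives the time, the measured TCP pose, the force, the opening and the grip force at its end, in the units of the state.
- sensors.state(): the state, without advancing time (a new reading comes with each control period).
- vision.snapshot(name): name is "scene" or "top" or "wrist"; returns a dict with "img" (400x640x3 uint8, red, green, blue), "K" (3x3 intrinsics, pixels), "extrinsics" (4x4, takes a point from camera to world coordinates); the wrist camera has in their place "hand_eye" (4x4, takes a point from camera to tool coordinates, whose origin is the TCP and whose axes are the flange's). Camera axes: x right, y down, z forward; pixel columns grow to the right and rows downward; lengths in mm; the calibration is good to about 2 mm. A picture is of the moment at which its call begins: read the wrist's pose just before it. There is no depth.
- job.job_done(): hands the job in; it is judged then, once.
The state is a dict: "t": time; "joint_pos": joint angles; "joint_vel": joint speeds; "tau": joint torques, N m; "eef_pos": TCP position; "orientation": TCP orientation; "contact_force": force on the tool from outside, world axes, zero at the start; "ft_torque": the same for the moment, N m; "gripper_width": opening from 0.0 (shut) to 1.0 (fully open); "grasp_force": force on a finger pad.
Only numpy, scipy, OpenCV 4.12 (cv2) and the standard library are available. Lean on these libraries where they do the work, as an engineer would, in place of code of your own. Each camera call takes 0.05 s, during which the arm holds its last target. There are 200 camera calls.

## Working session

There is one attempt and no reset: what is moved stays moved. The work goes in short steps, Python scripts to look and compute and a shell command to move; the robot and the scene stay as the last step left them, time stands still between calls to the robot, and variables do not carry over. Pictures are saved under pics/ and viewed, at most 10 in all, crops included, and the job is handed in when it is done.

```bash
mkdir -p pics; python3 - <<'E'
from workcell import sensors, vision
import cv2,numpy as np
s=sensors.state();print({k:np.round(v,3).tolist() for k,v in s.items()})
for n in("top","scene"):
    d=vision.snapshot(n);cv2.imwrite(f"pics/{n}0.png",d["img"][:,:,::-1]);print(n,d["K"].tolist(),np.round(d["extrinsics"],4).tolist())
E
```

```text
{'t': 0.0, 'joint_pos': [1.102, 0.313, 1.498, -0.0, 1.331, -0.223], 'joint_vel': [-0.001, 0.002, -0.002, 0.0, -0.001, 0.0], 'tau': [0.0, -40.221, -25.228, 0.07, 0.035, -0.0], 'eef_pos': [127.627, 508.977, 238.151], 'orientation': [-0.0, 0.123, 0.992, -0.001], 'contact_force': [0.465, -0.204, 0.293], 'ft_torque': [0.02, -0.027, 0.009], 'grasp_force': 0.0, 'gripper_width': 0.998}
top [[455.1311210231329, 0.0, 323.94214306083234], [0.0, 455.1311210231329, 199.79553558373001], [0.0, 0.0, 1.0]] [[-0.0113, -0.9805, 0.196, 211.8486], [-0.9995, 0.0166, 0.0254, -14.104], [-0.0282, -0.1956, -0.9803, 1492.22], [0.0, 0.0, 0.0, 1.0]]
scene [[509.67452348284627, 0.0, 312.9891178735614], [0.0, 509.67452348284627, 203.86134298957774], [0.0, 0.0, 1.0]] [[-0.48, 0.6177, -0.6229, 1511.3066], [0.8773, 0.3351, -0.3437, 576.9508], [-0.0036, -0.7114, -0.7028, 1286.4542], [0.0, 0.0, 0.0, 1.0]]
```

View pics/top0.png

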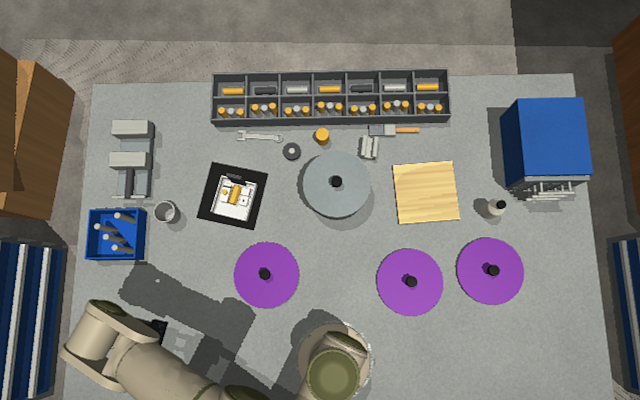

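View pics/scene0.png

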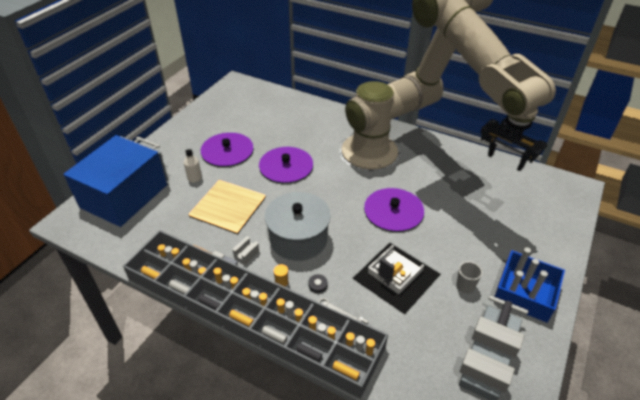

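The top view shows the grey lid on the tub with its knob at (336,182). The mat with the tray is at (233,196), with the handle on the far side, and the board is at (426,192).

Lid candidates are grey (336,182) and purple (266,274), (409,281) and (490,270). I choose the grey one because it is on the tub. I'll check it in a close crop.

```bash
cat > h.py <<'E'
import numpy as np,cv2
from workcell import sensors,vision
from scipy.spatial.transform import Rotation as R
def ray(K,T,uv,z):
    K=np.array(K);T=np.array(T);d=T[:3,:3]@np.linalg.solve(K,[uv[0],uv[1],1]);o=T[:3,3]
    return o+d*(z-o[2])/d[2]
def proj(K,T,p):
    q=np.linalg.inv(T)@np.append(p,1);u=np.array(K)@q[:3];return u[:2]/u[2]
def pose():
    s=sensors.state();q=s["orientation"];T=np.eye(4);T[:3,:3]=R.from_quat([q[1],q[2],q[3],q[0]]).as_matrix();T[:3,3]=s["eef_pos"];return T
E
python3 - <<'E'
from h import *
d=vision.snapshot("top");K,T=d["K"],d["extrinsics"];im=d["img"]
cv2.imwrite("pics/crop.png",cv2.resize(im[120:240,190:470],None,fx=2.85,fy=2.85,interpolation=cv2.INTER_CUBIC)[:,:,::-1])
for n,uv,z in[("knob",(336,181.5),142),("board a",(392,165.5),12),("b",(453,160.5),12),("c",(460,219),12),("d",(398,223.5),12),("mat a",(212,162),4),("b",(268,172),4),("c",(254,229),4),("d",(197,219),4)]:print(n,ray(K,T,uv,z).round(1))
E
```

```text
knob [538.1 -16.5 142. ]
board a [ 621.2 -205.3   12. ]
b [ 634.7 -409.4   12. ]
c [ 436.4 -419.    12. ]
d [ 424.7 -216.9   12. ]
mat a [647.5 405.6   4. ]
b [608.7 213.    4. ]
c [414.8 257.    4. ]
d [451.3 448.6   4. ]
```

View pics/crop.png

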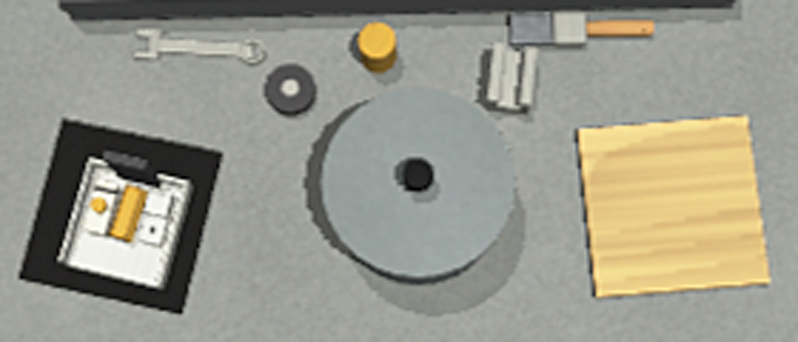

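The crop confirms it: the grey lid sits on the tub with its black knob at crop (417,174), i.e. px (336,181). The tray handle is at crop (125,160) and the plywood board is empty. Next I move above the knob.

```bash
cat >> h.py <<'E'
def down(yx):  # tool pointing down, tool y at heading yx (rad)
    y=np.array([np.cos(yx),np.sin(yx),0]);z=np.array([0,0,-1.]);return np.column_stack([np.cross(y,z),y,z])
def go(p,Rt=None,n=None):
    T=pose();d=T[:3,:3].T@(np.array(p)-T[:3,3])/30
    r=np.zeros(3) if Rt is None else R.from_matrix(T[:3,:3].T@Rt).as_rotvec(degrees=True)/4
    m=n or max(1,int(np.ceil(max(np.linalg.norm(d)/1.35,abs(d).max(),np.linalg.norm(r)/1.7,abs(r).max()))))
    print("tool units shift",d.round(2),"turn",r.round(2),"rows",m,"each",(d/m).round(3),(r/m).round(3))
def wcam(path,s=1):
    T=pose();d=vision.snapshot("wrist");E=T@np.array(d["hand_eye"]);cv2.imwrite(path,d["img"][:,:,::-1]);return d["K"],E,d["img"]
E
P="python3 -m pendant"
python3 -m pendant '{"delta_pos":[[-1,-0.78,0],[-1,-0.78,0],[-1,-0.78,0],[-1,-0.78,0],[-1,-0.78,0]],"angular":[[0,0,0],[0,0,0],[0,0,0],[0,0,0],[0,0,0]],"gripper":[-1,-1,-1,-1,-1]}' 
python3 -m pendant '{"delta_pos":[[-1,-0.78,0],[-1,-0.78,0],[-1,-0.78,0],[-1,-0.78,0],[-1,-0.78,0]],"angular":[[0,0,0],[0,0,0],[0,0,0],[0,0,0],[0,0,0]],"gripper":[-1,-1,-1,-1,-1]}' 
python3 -m pendant '{"delta_pos":[[-1,-0.78,0],[-1,-0.78,0],[-1,-0.78,0],[-1,-0.78,0],[-1,-0.78,0]],"angular":[[0,0,0],[0,0,0],[0,0,0],[0,0,0],[0,0,0]],"gripper":[-1,-1,-1,-1,-1]}' 
python3 -m pendant '{"delta_pos":[[-0.85,-0.65,0],[-0.85,-0.65,0],[-0.85,-0.65,0],[0,0,0],[0,0,0]],"angular":[[0,0,0],[0,0,0],[0,0,0],[0,0,0],[0,0,0]],"gripper":[-1,-1,-1,-1,-1]}' 
python3 - <<'E'
from h import *
K,E,im=wcam("pics/w1.png");print(K,np.round(E,3).tolist(),proj(K,E,[538,-17,153]),proj(K,E,[538,-17,115]));go([538,-17,123])
E
```

```text
t: 0.57
eef_pos: [245.3, 357.7, 238.6]
orientation: [-0.0, 0.122, 0.992, -0.0]
contact_force: [0.5, 0.8, 0.5]
gripper_width: 1.002
grasp_force: 0.0
t: 0.98
eef_pos: [362.5, 207.5, 238.8]
orientation: [0.0, 0.123, 0.992, 0.0]
contact_force: [0.6, 1.5, -0.2]
gripper_width: 1.0
grasp_force: 0.0
t: 1.4
eef_pos: [479.6, 57.5, 238.6]
orientation: [-0.0, 0.123, 0.992, 0.0]
contact_force: [0.7, 0.4, 0.6]
gripper_width: 0.994
grasp_force: 0.0
t: 1.82
eef_pos: [539.0, -17.0, 237.9]
orientation: [-0.001, 0.124, 0.992, 0.0]
contact_force: [-0.1, 0.5, -0.0]
gripper_width: 0.994
grasp_force: 0.0
[[316.96636241   0.         319.37363537]
 [  0.         316.96636241 196.18476374]
 [  0.           0.           1.        ]] [[0.245, 0.929, 0.276, 468.285], [0.97, -0.235, -0.07, 1.023], [-0.0, 0.285, -0.958, 383.888], [0.0, 0.0, 0.0, 1.0]] [318.95910656 200.36885965] [319.02753313 187.48052881]
tool units shift [ 0.   -0.04  3.84] turn [0. 0. 0.] rows 4 each [ 0.001 -0.009  0.96 ] [0. 0. 0.]
```

View pics/w1.png

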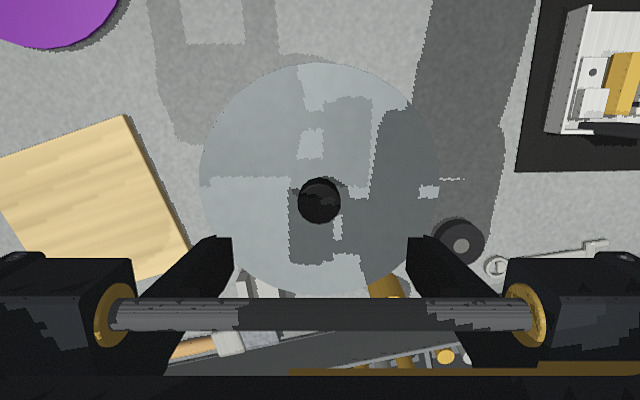

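The wrist view shows the knob top at (319,200), against a predicted (319,200.4), so I'm aligned. I descend, grip and lift.

```bash
python3 -m pendant '{"delta_pos":[[0,0,0.96],[0,0,0.96],[0,0,0.96],[0,0,0.48],[0,0,0.48]],"angular":[[0,0,0],[0,0,0],[0,0,0],[0,0,0],[0,0,0]],"gripper":[-1,-1,-1,-1,-1]}' 30
python3 -m pendant '{"delta_pos":[[0,0,0],[0,0,0],[0,0,0],[0,0,0],[0,0,0]],"angular":[[0,0,0],[0,0,0],[0,0,0],[0,0,0],[0,0,0]],"gripper":[-1,1,1,1,1]}' 30
python3 -m pendant '{"delta_pos":[[0,0,0],[0,0,0],[0,0,0],[0,0,0],[0,0,0]],"angular":[[0,0,0],[0,0,0],[0,0,0],[0,0,0],[0,0,0]],"gripper":[1,1,1,1,1]}' 30
python3 -m pendant '{"delta_pos":[[0,0,-0.3],[0,0,-0.5],[0,0,-0.7],[0,0,-0.7],[0,0,-0.5]],"angular":[[0,0,0],[0,0,0],[0,0,0],[0,0,0],[0,0,0]],"gripper":[1,1,1,1,1]}' 30
python3 - <<'E'
from h import *
go([529.3,-312.6,205])
E
```

```text
t: 2.28
eef_pos: [537.7, -14.7, 122.4]
orientation: [-0.001, 0.122, 0.993, 0.0]
contact_force: [1.0, 0.4, 0.2]
gripper_width: 0.998
grasp_force: 0.0
t: 2.7
eef_pos: [539.1, -16.0, 124.5]
orientation: [0.001, 0.122, 0.992, -0.0]
contact_force: [-0.4, 1.3, 0.2]
gripper_width: 0.721
grasp_force: 0.0
t: 3.12
eef_pos: [538.8, -16.2, 123.6]
orientation: [0.0, 0.123, 0.992, -0.0]
contact_force: [-1.3, -0.4, 0.6]
gripper_width: 0.373
grasp_force: 30.0
t: 3.53
eef_pos: [538.9, -16.0, 206.5]
orientation: [0.001, 0.123, 0.992, -0.0]
contact_force: [-0.2, 0.5, -2.2]
gripper_width: 0.369
grasp_force: 30.0
tool units shift [-2.1  -9.67  0.05] turn [0. 0. 0.] rows 10 each [-0.21  -0.967  0.005] [0. 0. 0.]
```

```bash
python3 -m pendant '{"delta_pos":[[-0.1,-0.5,0],[-0.2,-0.9,0],[-0.2,-0.95,0],[-0.2,-0.95,0],[-0.2,-0.95,0]],"angular":[[0,0,0],[0,0,0],[0,0,0],[0,0,0],[0,0,0]],"gripper":[1,1,1,1,1]}' 30
python3 -m pendant '{"delta_pos":[[-0.2,-0.95,0],[-0.2,-0.95,0],[-0.2,-0.95,0],[-0.2,-0.95,0],[-0.2,-0.8,0]],"angular":[[0,0,0],[0,0,0],[0,0,0],[0,0,0],[0,0,0]],"gripper":[1,1,1,1,1]}' 30
python3 -m pendant '{"delta_pos":[[-0.2,-0.6,0],[0,-0.2,0],[0,0,0.5],[0,0,0.8],[0,0,0.8]],"angular":[[0,0,0],[0,0,0],[0,0,0],[0,0,0],[0,0,0]],"gripper":[1,1,1,1,1]}' 30
python3 -m pendant '{"delta_pos":[[0,0,0.8],[0,0,0.8],[0,0,0.8],[0,0,0.5],[0,0,0]],"angular":[[0,0,0],[0,0,0],[0,0,0],[0,0,0],[0,0,0]],"gripper":[1,1,1,1,1]}' 30
python3 - <<'E'
from h import *
go([529.3,-312.6,34])
E
```

```text
t: 3.95
eef_pos: [533.5, -147.4, 204.8]
orientation: [-0.0, 0.122, 0.992, 0.0]
contact_force: [-0.5, 1.2, -2.7]
gripper_width: 0.376
grasp_force: 30.0
t: 4.37
eef_pos: [528.9, -289.3, 204.7]
orientation: [-0.0, 0.123, 0.992, 0.0]
contact_force: [0.1, 0.3, -2.8]
gripper_width: 0.373
grasp_force: 30.0
t: 4.78
eef_pos: [529.5, -311.6, 141.4]
orientation: [0.0, 0.122, 0.992, -0.0]
contact_force: [-0.2, 0.7, -3.1]
gripper_width: 0.371
grasp_force: 30.0
t: 5.2
eef_pos: [528.0, -310.2, 51.3]
orientation: [-0.003, 0.122, 0.992, 0.002]
contact_force: [-0.6, 0.9, -2.8]
gripper_width: 0.371
grasp_force: 30.0
tool units shift [-0.06 -0.07  0.58] turn [0. 0. 0.] rows 1 each [-0.064 -0.069  0.577] [0. 0. 0.]
```

```bash
python3 -m pendant '{"delta_pos":[[0,0,0.2],[0,0,0.15],[0,0,0.1],[0,0,0.05],[0,0,0]],"angular":[[0,0,0],[0,0,0],[0,0,0],[0,0,0],[0,0,0]],"gripper":[1,1,1,1,1]}' 30
python3 -m pendant '{"delta_pos":[[0,0,0.04],[0,0,0],[0,0,0.03],[0,0,0],[0,0,0]],"angular":[[0,0,0],[0,0,0],[0,0,0],[0,0,0],[0,0,0]],"gripper":[1,1,1,1,1]}' 30
```

```text
t: 5.62
eef_pos: [529.5, -312.2, 39.8]
orientation: [0.0, 0.123, 0.992, -0.0]
contact_force: [0.1, -0.6, -2.5]
gripper_width: 0.373
grasp_force: 30.0
t: 6.03
eef_pos: [529.5, -312.2, 37.5]
orientation: [0.0, 0.123, 0.992, -0.0]
contact_force: [-0.8, 0.3, -3.7]
gripper_width: 0.369
grasp_force: 30.0
```

```bash
python3 -m pendant '{"delta_pos":[[0,0,0.04],[0,0,0],[0,0,0],[0,0,0],[0,0,0]],"angular":[[0,0,0],[0,0,0],[0,0,0],[0,0,0],[0,0,0]],"gripper":[1,1,1,1,1]}' 30
python3 -m pendant '{"delta_pos":[[0,0,0.04],[0,0,0],[0,0,0],[0,0,0],[0,0,0]],"angular":[[0,0,0],[0,0,0],[0,0,0],[0,0,0],[0,0,0]],"gripper":[1,1,1,1,1]}' 30
python3 -m pendant '{"delta_pos":[[0,0,0.04],[0,0,0],[0,0,0],[0,0,0],[0,0,0]],"angular":[[0,0,0],[0,0,0],[0,0,0],[0,0,0],[0,0,0]],"gripper":[1,1,1,1,1]}' 30
```

```text
t: 6.45
eef_pos: [529.5, -312.2, 36.2]
orientation: [0.0, 0.123, 0.992, -0.0]
contact_force: [0.9, -1.0, -3.7]
gripper_width: 0.373
grasp_force: 30.0
t: 6.87
eef_pos: [529.5, -312.2, 35.0]
orientation: [0.0, 0.123, 0.992, -0.0]
contact_force: [-0.1, -0.7, -3.3]
gripper_width: 0.376
grasp_force: 30.0
t: 7.28
eef_pos: [529.5, -312.2, 33.8]
orientation: [0.0, 0.123, 0.992, -0.0]
contact_force: [-0.5, 1.0, -2.6]
gripper_width: 0.373
grasp_force: 30.0
```

```bash
python3 -m pendant '{"delta_pos":[[0,0,0.03],[0,0,0],[0,0,0],[0,0,0],[0,0,0]],"angular":[[0,0,0],[0,0,0],[0,0,0],[0,0,0],[0,0,0]],"gripper":[1,1,1,1,1]}' 30
python3 -m pendant '{"delta_pos":[[0,0,0.02],[0,0,0],[0,0,0],[0,0,0],[0,0,0]],"angular":[[0,0,0],[0,0,0],[0,0,0],[0,0,0],[0,0,0]],"gripper":[1,1,1,1,1]}' 30
```

```text
t: 7.7
eef_pos: [529.6, -312.3, 33.5]
orientation: [0.0, 0.123, 0.992, -0.0]
contact_force: [-2.2, 2.3, 5.9]
gripper_width: 0.37
grasp_force: 30.0
t: 8.12
eef_pos: [529.6, -312.3, 33.4]
orientation: [0.0, 0.123, 0.992, -0.0]
contact_force: [-5.7, 4.2, 10.3]
gripper_width: 0.373
grasp_force: 30.0
```

The lid is down, with contact at TCP z 33.5. I release, rise, turn the tool and cross to above the tray.

```bash
python3 -m pendant '{"delta_pos":[[0,0,-0.02],[0,0,0],[0,0,0],[0,0,0],[0,0,0]],"angular":[[0,0,0],[0,0,0],[0,0,0],[0,0,0],[0,0,0]],"gripper":[0,-0.5,-1,-1,-1]}'
python3 -m pendant '{"delta_pos":[[0,0,0],[0,0,0],[0,0,-0.5],[0,0,-0.8],[0,0,-1]],"angular":[[0,0,0],[0,0,0],[0,0,0],[0,0,0],[0,0,0]],"gripper":[-1,-1,-1,-1,-1]}'
python3 -m pendant '{"delta_pos":[[0,0,-1],[0,0,-1],[0,0,-1],[0,0,-1],[0,0,0]],"angular":[[0,0,0],[0,0,1],[0,0,1],[0,0,1],[0,0,1]],"gripper":[-1,-1,-1,-1,-1]}'
for i in 1 2 3; do python3 -m pendant '{"delta_pos":[[0,0,0],[0,0,0],[0,0,0],[0,0,0],[0,0,0]],"angular":[[0,0,1],[0,0,1],[0,0,1],[0,0,1],[0,0,1]],"gripper":[-1,-1,-1,-1,-1]}'; done
python3 -m pendant '{"delta_pos":[[1,-0.21,0],[1,-0.21,0],[1,-0.21,0],[1,-0.21,0],[1,-0.21,0]],"angular":[[0,0,1],[0,0,1],[0,0,1],[0,0,0],[0,0,0]],"gripper":[-1,-1,-1,-1,-1]}'
for i in 1 2 3; do python3 -m pendant '{"delta_pos":[[1,-0.21,0],[1,-0.21,0],[1,-0.21,0],[1,-0.21,0],[1,-0.21,0]],"angular":[[0,0,0],[0,0,0],[0,0,0],[0,0,0],[0,0,0]],"gripper":[-1,-1,-1,-1,-1]}'; done
python3 -m pendant '{"delta_pos":[[0,0,0],[0,0,0],[0,0,0],[0,0,0],[0,0,0]],"angular":[[0,0,0],[0,0,0],[0,0,0],[0,0,0],[0,0,0]],"gripper":[-1,-1,-1,-1,-1]}'
python3 - <<'E'
from h import *
K,E,im=wcam("pics/w2.png");print(np.round(E,5).tolist(),sensors.state()["joint_pos"])
E
```

```text
t: 8.53
eef_pos: [529.5, -312.2, 32.7]
orientation: [-0.0, 0.123, 0.992, 0.0]
contact_force: [-0.0, -0.9, -0.3]
gripper_width: 0.731
grasp_force: 0.0
t: 8.95
eef_pos: [528.7, -311.6, 101.2]
orientation: [-0.001, 0.123, 0.992, 0.001]
contact_force: [0.1, 0.3, 0.7]
gripper_width: 0.998
grasp_force: 0.0
t: 9.37
eef_pos: [530.9, -313.3, 228.4]
orientation: [0.005, 0.261, 0.965, -0.002]
contact_force: [0.3, -0.7, 0.3]
gripper_width: 1.003
grasp_force: 0.0
t: 9.78
eef_pos: [529.4, -312.2, 221.9]
orientation: [-0.0, 0.425, 0.905, -0.0]
contact_force: [-0.3, -0.2, 0.3]
gripper_width: 1.0
grasp_force: 0.0
t: 10.2
eef_pos: [529.4, -312.2, 221.8]
orientation: [-0.0, 0.576, 0.818, 0.0]
contact_force: [0.4, -0.4, 0.5]
gripper_width: 1.002
grasp_force: 0.0
t: 10.62
eef_pos: [529.4, -312.2, 221.9]
orientation: [-0.0, 0.709, 0.705, -0.0]
contact_force: [-0.9, -0.9, -0.5]
gripper_width: 0.997
grasp_force: 0.0
t: 11.03
eef_pos: [516.9, -158.6, 222.0]
orientation: [0.0, 0.778, 0.628, 0.0]
contact_force: [1.7, -0.5, 0.1]
gripper_width: 0.999
grasp_force: 0.0
t: 11.45
eef_pos: [517.6, -5.2, 222.0]
orientation: [0.0, 0.778, 0.629, 0.0]
contact_force: [1.1, -0.3, 0.2]
gripper_width: 1.001
grasp_force: 0.0
t: 11.87
eef_pos: [518.2, 148.1, 222.0]
orientation: [0.0, 0.778, 0.629, 0.0]
contact_force: [0.6, -1.5, 0.3]
gripper_width: 0.997
grasp_force: 0.0
t: 12.28
eef_pos: [518.8, 301.5, 222.0]
orientation: [0.0, 0.778, 0.629, 0.0]
contact_force: [0.1, -0.6, 0.2]
gripper_width: 1.002
grasp_force: 0.0
t: 12.7
eef_pos: [519.3, 298.9, 222.1]
orientation: [0.0, 0.778, 0.628, 0.0]
contact_force: [0.9, 0.1, 0.2]
gripper_width: 1.003
grasp_force: 0.0
[[0.97758, -0.20174, -0.0604, 535.68025], [-0.21059, -0.93645, -0.28056, 371.16695], [3e-05, 0.28698, -0.95794, 367.90208], [0.0, 0.0, 0.0, 1.0]] [ 3.27124367e-01  4.89654668e-01  1.28496486e+00 -5.83126434e-05
  1.36683470e+00  5.39368637e-01]
```

View pics/w2.png

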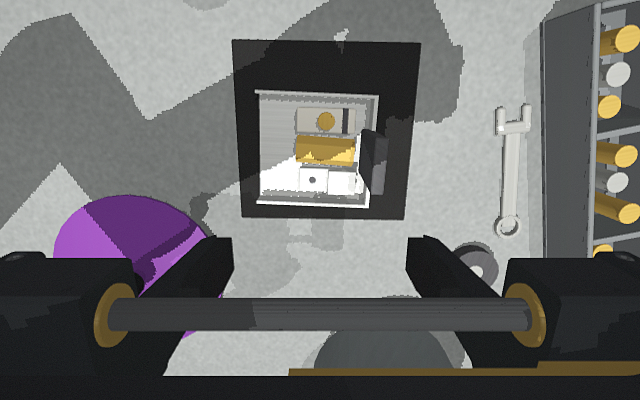

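The wrist view shows all three parts in the tray: clamp (325,120), nut (325,150) and jaw (328,180). The handle's top is at about (380,164), and the wall tops run (257,91)-(377,97) and (258,204)-(370,208). The mat spans (233..421, 40..219).

```bash
python3 - <<'E'
from h import *
d=vision.snapshot("wrist");K=d["K"];T=pose();E=T@np.array(d["hand_eye"])
for n,uv,z in[("fl",(256,91),32),("fr",(258,205),32),("bl",(377,97),32),("br",(369,208),32),("plate",(380,137),102),("plate",(380,193),102),("m",(232,40),4),("m",(421,43),4),("m",(405,220),4),("m",(242,216),4)]:print(n,ray(K,E,uv,z)[:2].round(1))
cv2.imwrite("pics/c2.png",cv2.resize(d["img"][30:230,225:425],None,fx=3,fy=3,interpolation=cv2.INTER_NEAREST)[:,:,::-1])
E
```

```text
fl [475.4 394.5]
fr [445.4 277.4]
bl [593.5 363.2]
br [565.9 247.9]
plate [578.8 333.1]
plate [571.3 285.2]
m [459.3 450.5]
m [652.  406.2]
m [609. 213.]
m [415. 260.]
```

View pics/c2.png

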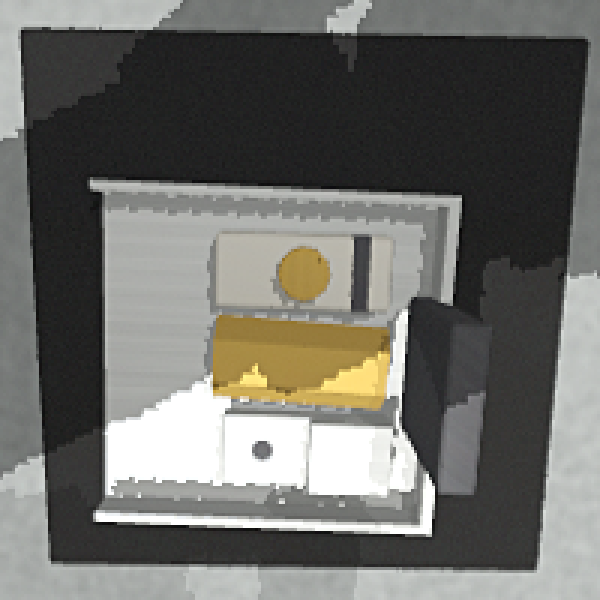

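```bash
python3 - <<'E'
from h import *
h=np.radians(-14.3);d=vision.snapshot("wrist");K=d["K"];E=pose()@np.array(d["hand_eye"])
a,b=ray(K,E,(381.5,137.3),102),ray(K,E,(377.5,195),102);print(a,b,(a+b)/2,np.degrees(np.arctan2(-(a-b)[0],(a-b)[1])))
p=(a+b)/2*.5+.5*np.array([574.8,306.8,0]);go([p[0],p[1],150],down(h));go([p[0],p[1],63],down(h))
E
```

```text
[579.97539258 332.72445717 102.        ] [568.80907198 284.06951691 102.        ] [574.39223228 308.39698704 102.        ] -12.925566196242992
tool units shift [0.66 1.74 2.4 ] turn [ 0.   -0.    0.54] rows 3 each [0.219 0.581 0.801] [ 0.001 -0.001  0.18 ]
tool units shift [0.66 1.74 5.3 ] turn [ 0.   -0.    0.54] rows 6 each [0.11  0.291 0.884] [ 0.   -0.    0.09]
```

```bash
python3 -m pendant '{"delta_pos":[[0.22,0.58,0],[0.22,0.58,0],[0.22,0.58,0],[0,0,0.9],[0,0,0.9]],"angular":[[0,0,0],[0,0,0],[0,0,0.5],[0,0,0],[0,0,0]],"gripper":[-1,-1,-1,-1,-1]}'
python3 -m pendant '{"delta_pos":[[0,0,0.9],[0,0,0.9],[0,0,0.9],[0,0,0.5],[0,0,0.3]],"angular":[[0,0,0],[0,0,0],[0,0,0],[0,0,0],[0,0,0]],"gripper":[-1,-1,-1,-1,-1]}'
python3 -m pendant '{"delta_pos":[[0,0,0],[0,0,0],[0,0,0],[0,0,0],[0,0,0]],"angular":[[0,0,0],[0,0,0],[0,0,0],[0,0,0],[0,0,0]],"gripper":[-0.5,0,0.4,0.6,0.65]}' 55
python3 - <<'E'
from h import *
go([574.6,307.6,63],down(np.radians(-14.3)));print(pose()[:3,1])
E
```

```text
t: 13.27
eef_pos: [575.6, 308.1, 168.1]
orientation: [0.001, 0.789, 0.615, 0.002]
contact_force: [0.2, -0.3, -0.8]
gripper_width: 1.001
grasp_force: 0.0
t: 13.68
eef_pos: [573.5, 307.7, 60.6]
orientation: [-0.001, 0.789, 0.615, -0.002]
contact_force: [-0.0, 1.1, -1.3]
gripper_width: 0.997
grasp_force: 0.0
t: 14.1
eef_pos: [574.7, 308.5, 64.0]
orientation: [0.0, 0.788, 0.615, 0.001]
contact_force: [0.3, -0.2, 0.0]
gripper_width: 0.643
grasp_force: 0.0
tool units shift [-0.03  0.    0.03] turn [ 0.02 -0.01  0.05] rows 1 each [-0.028  0.004  0.034] [ 0.022 -0.014  0.055]
[ 0.96994919 -0.2433028   0.00152137]
```

Centred. I close the gripper and check.

```bash
python3 -m pendant '{"delta_pos":[[0,0,0],[0,0,0],[0,0,0],[0,0,0],[0,0,0]],"angular":[[0,0,0],[0,0,0],[0,0,0],[0,0,0],[0,0,0]],"gripper":[0.65,0.75,0.8,0.9,1]}' 55
python3 -m pendant '{"delta_pos":[[0,0,0],[0,0,0],[0,0,0],[0,0,0],[0,0,0]],"angular":[[0,0,0],[0,0,0],[0,0,0],[0,0,0],[0,0,0]],"gripper":[1,1,1,1,1]}' 55
python3 -m pendant '{"delta_pos":[[0,0,-0.1],[0,0,-0.2],[0,0,-0.3],[0,0,-0.4],[0,0,-0.5]],"angular":[[0,0,0],[0,0,0],[0,0,0],[0,0,0],[0,0,0]],"gripper":[1,1,1,1,1]}' 55
python3 -m pendant '{"delta_pos":[[0,0,-0.6],[0,0,-0.7],[0,0,-0.7],[0,0,-0.6],[0,0,-0.4]],"angular":[[0,0,0],[0,0,0],[0,0,0],[0,0,0],[0,0,0]],"gripper":[1,1,1,1,1]}' 55
python3 -m pendant '{"delta_pos":[[0,0,-0.4],[0,0,-0.5],[0,0,-0.4],[0,0,-0.2],[0,0,0]],"angular":[[0,0,0],[0,0,0],[0,0,0],[0,0,0],[0,0,0]],"gripper":[1,1,1,1,1]}' 55
python3 - <<'E'
from h import *
print(sensors.state()["ft_torque"],sensors.state()["joint_pos"]);go([700,-17,244],down(np.radians(0)))
K,E,im=wcam("pics/w3.png")
s=vision.snapshot("scene")["img"][200:330,330:480];s=cv2.resize(s,None,fx=3,fy=3)
v=np.zeros((400,790,3),np.uint8);v[:390,340:]=s;v[:212,:339]=cv2.resize(im,(339,212));cv2.imwrite("pics/v3.png",v[:,:,::-1])
E
```

```text
t: 14.52
eef_pos: [574.2, 308.3, 62.9]
orientation: [0.0, 0.788, 0.615, 0.0]
contact_force: [1.1, 0.4, -0.4]
gripper_width: 0.268
grasp_force: 0.0
t: 14.93
eef_pos: [574.1, 308.4, 62.9]
orientation: [-0.0, 0.788, 0.615, -0.0]
contact_force: [-2.0, 0.3, 0.1]
gripper_width: 0.13
grasp_force: 55.0
t: 15.35
eef_pos: [574.1, 308.2, 108.6]
orientation: [-0.0, 0.788, 0.615, -0.0]
contact_force: [0.9, -0.0, -5.5]
gripper_width: 0.136
grasp_force: 55.0
t: 15.77
eef_pos: [574.7, 308.4, 201.4]
orientation: [0.001, 0.788, 0.615, 0.002]
contact_force: [-0.4, 0.4, -5.8]
gripper_width: 0.129
grasp_force: 55.0
t: 16.18
eef_pos: [574.6, 308.4, 245.2]
orientation: [0.001, 0.788, 0.615, 0.002]
contact_force: [-0.4, 0.7, -5.7]
gripper_width: 0.13
grasp_force: 55.0
[-0.11720381 -0.0643606  -0.0259806 ] [ 3.13330862e-01  5.99741426e-01  1.05089873e+00 -4.58000065e-05
  1.48754767e+00  5.59141950e-01]
tool units shift [-9.5   6.69  0.04] turn [ 0.04 -0.02 -3.52] rows 10 each [-0.95   0.669  0.004] [ 0.004 -0.002 -0.352]
```

View pics/v3.png

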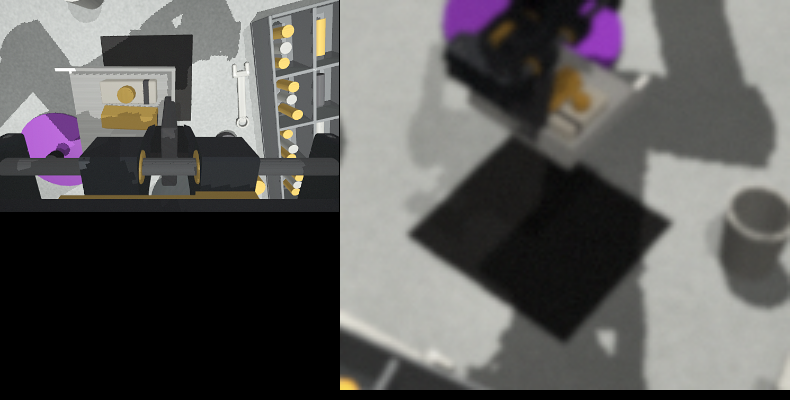

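The tray is held level, clear of the mat, with the parts in it; the measured weight of 5.7 N matches. I carry it so the mouth is over the far part of the tub.

```bash
python3 -m pendant '{"delta_pos":[[-0.24,0.15,0],[-0.48,0.31,0],[-0.72,0.46,0],[-0.8,0.51,0],[-0.8,0.51,0]],"angular":[[0,0,0],[0,0,0],[0,0,0],[0,0,0],[0,0,0]],"gripper":[1,1,1,1,1]}' 55
python3 -m pendant '{"delta_pos":[[-0.8,0.51,0],[-0.8,0.51,0],[-0.8,0.51,0],[-0.8,0.51,0],[-0.8,0.51,0]],"angular":[[0,0,0],[0,0,0],[0,0,0],[0,0,0],[0,0,0]],"gripper":[1,1,1,1,1]}' 55
python3 -m pendant '{"delta_pos":[[-0.8,0.51,0],[-0.8,0.51,0],[-0.8,0.51,0],[-0.7,0.46,0],[-0.5,0.31,0]],"angular":[[0,0,0],[0,0,0],[0,0,0],[0,0,0],[0,0,0]],"gripper":[1,1,1,1,1]}' 55
python3 -m pendant '{"delta_pos":[[-0.2,0.15,0],[0,0,0],[0,0,0],[0,0,0],[0,0,0]],"angular":[[0,0,0],[0,0,0],[0,0,0],[0,0,0],[0,0,0]],"gripper":[1,1,1,1,1]}' 55
python3 - <<'E'
from h import *
go([697.4,-56.3,183]);d=vision.snapshot("top");T=pose();m=T@[0,-119,55,1];print(m,proj(d["K"],d["extrinsics"],m[:3]))
cv2.imwrite("pics/t4.png",cv2.resize(d["img"][80:250,220:460],None,fx=3,fy=3)[:,:,::-1])
E
```

```text
t: 16.7
eef_pos: [608.6, 204.1, 242.1]
orientation: [-0.0, 0.788, 0.615, -0.001]
contact_force: [-0.2, -0.0, -6.1]
gripper_width: 0.129
grasp_force: 55.0
t: 17.12
eef_pos: [653.6, 68.6, 242.1]
orientation: [-0.0, 0.789, 0.615, -0.001]
contact_force: [-0.2, -0.5, -6.9]
gripper_width: 0.132
grasp_force: 55.0
t: 17.53
eef_pos: [694.3, -54.1, 241.7]
orientation: [-0.0, 0.789, 0.614, -0.001]
contact_force: [-0.3, 0.1, -5.8]
gripper_width: 0.131
grasp_force: 55.0
t: 17.95
eef_pos: [696.9, -56.4, 243.1]
orientation: [-0.0, 0.788, 0.616, 0.0]
contact_force: [0.4, 0.2, -5.5]
gripper_width: 0.131
grasp_force: 55.0
tool units shift [0.01 0.02 2.  ] turn [0. 0. 0.] rows 3 each [0.003 0.006 0.668] [0. 0. 0.]
[581.46845552 -27.76502877 188.17133762   1.        ] [339.52451569 163.54721555]
```

View pics/t4.png

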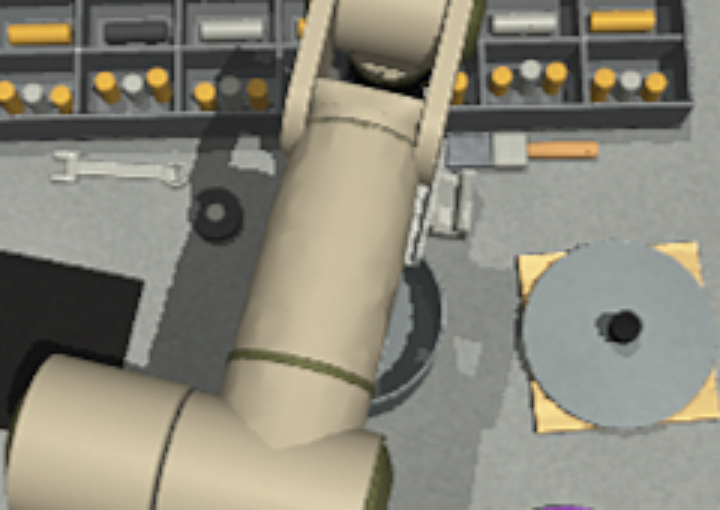

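The lid is flat on the board at crop (622,328). The arm hides the tub, so I rely on the computed mouth position. I lower 60 mm and tip about the mouth.

```bash
python3 -m pendant '{"delta_pos":[[0,0,0.3],[0,0,0.5],[0,0,0.6],[0,0,0.4],[0,0,0.2]],"angular":[[0,0,0],[0,0,0],[0,0,0],[0,0,0],[0,0,0]],"gripper":[1,1,1,1,1]}' 55
python3 -m pendant '{"delta_pos":[[0,-0.069,-0.136],[0,-0.138,-0.272],[0,-0.138,-0.272],[0,-0.138,-0.272],[0,-0.138,-0.272]],"angular":[[-0.5,0,0],[-1,0,0],[-1,0,0],[-1,0,0],[-1,0,0]],"gripper":[1,1,1,1,1]}' 55
python3 - <<'E'
from h import *
T=pose();print(T@[0,-119,55,1],np.degrees(np.arccos(-T[2,2])),sensors.state()["joint_pos"].round(2))
E
python3 -m pendant '{"delta_pos":[[0,-0.138,-0.272],[0,-0.138,-0.272],[0,-0.069,-0.136],[0,-0.069,-0.136],[0,-0.069,-0.136]],"angular":[[-1,0,0],[-1,0,0],[-0.5,0,0],[-0.5,0,0],[-0.5,0,0]],"gripper":[1,1,1,1,1]}' 55
python3 -m pendant '{"delta_pos":[[0,-0.069,-0.136],[0,-0.069,-0.136],[0,-0.069,-0.136],[0,-0.069,-0.136],[0,-0.069,-0.136]],"angular":[[-0.5,0,0],[-0.5,0,0],[-0.5,0,0],[-0.5,0,0],[-0.5,0,0]],"gripper":[1,1,1,1,1]}' 55
python3 - <<'E'
from h import *
T=pose();print(T@[0,-119,55,1],np.degrees(np.arccos(-T[2,2])),sensors.state()["joint_pos"].round(2),sensors.state()["contact_force"])
E
```

```text
t: 18.42
eef_pos: [696.2, -57.1, 180.2]
orientation: [-0.001, 0.788, 0.615, -0.001]
contact_force: [-0.1, -0.3, -5.8]
gripper_width: 0.127
grasp_force: 55.0
t: 18.83
eef_pos: [674.4, -51.8, 217.7]
orientation: [0.125, 0.778, 0.607, 0.097]
contact_force: [0.5, -0.2, -4.7]
gripper_width: 0.13
grasp_force: 55.0
[581.39753947 -28.51011143 128.27379351   1.        ] 18.21451752216683 [-0.25  0.5   1.31  0.    1.01 -0.01]
t: 19.25
eef_pos: [650.2, -45.7, 237.7]
orientation: [0.218, 0.758, 0.591, 0.17]
contact_force: [-0.3, -0.7, -5.8]
gripper_width: 0.131
grasp_force: 55.0
t: 19.67
eef_pos: [630.8, -40.9, 248.5]
orientation: [0.283, 0.736, 0.574, 0.221]
contact_force: [0.4, -0.2, -3.6]
gripper_width: 0.129
grasp_force: 55.0
[580.97115353 -28.38921862 127.86618509   1.        ] 42.119203011067114 [-0.25  0.24  1.74  0.01  0.42 -0.01] [ 0.44644343 -0.24525854 -3.64060744]
```

Two of the parts have started to leave (force 3.6 N). I hold, then tip a little more.

```bash
python3 -m pendant '{"delta_pos":[[0,-0.069,-0.136],[0,-0.069,-0.136],[0,0,0],[0,0,0],[0,0,0]],"angular":[[-0.5,0,0],[-0.5,0,0],[0,0,0],[0,0,0],[0,0,0]],"gripper":[1,1,1,1,1]}' 55
python3 -m pendant '{"delta_pos":[[0,-0.069,-0.136],[0,-0.069,-0.136],[0,0,0],[0,0,0],[0,0,0]],"angular":[[-0.5,0,0],[-0.5,0,0],[0,0,0],[0,0,0],[0,0,0]],"gripper":[1,1,1,1,1]}' 55
python3 - <<'E'
from h import *
print(sensors.state()["joint_pos"].round(2))
a=wcam("pics/w5.png")[2];b=vision.snapshot("scene")["img"][150:290,230:430]
v=np.zeros((590,640,3),np.uint8);v[:240]=a[:240];v[242:582,:486]=cv2.resize(b,(486,340));cv2.imwrite("pics/v5.png",v[:,:,::-1])
E
```

```text
t: 20.08
eef_pos: [623.2, -39.2, 251.5]
orientation: [0.308, 0.726, 0.566, 0.24]
contact_force: [0.1, 0.3, -3.6]
gripper_width: 0.13
grasp_force: 55.0
t: 20.5
eef_pos: [614.9, -37.2, 253.8]
orientation: [0.333, 0.715, 0.557, 0.26]
contact_force: [-0.1, -0.5, -3.6]
gripper_width: 0.126
grasp_force: 55.0
[-0.25  0.19  1.87  0.02  0.21 -0.03]
```

View pics/v5.png

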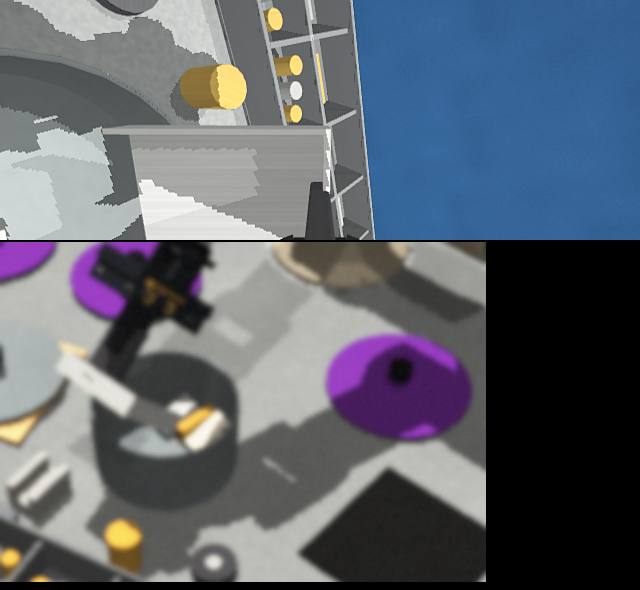

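The wrist view shows a bare tray floor on the visible side. The scene view shows the nut and a white part near the mouth in the tub. The force of 3.6 N hints that one part may still be in the tray, so I zoom in.

```bash
python3 - <<'E'
from h import *
a=vision.snapshot("wrist")["img"][100:330,60:440];b=vision.snapshot("scene")["img"][185:265,245:345]
v=np.zeros((600,780,3),np.uint8);v[:230,:380]=a;v[235:595,330:780]=cv2.resize(b,(450,360),interpolation=cv2.INTER_CUBIC)
c=vision.snapshot("top")["img"][110:240,270:400];v[235:560,:325]=cv2.resize(c,(325,325));cv2.imwrite("pics/v6.png",v[:,:,::-1])
print(sensors.state()["contact_force"],sensors.state()["ft_torque"])
E
```

```text
[-0.30642675  0.35916914 -3.23622449] [ 0.0888735   0.81800746 -0.02039147]
```

View pics/v6.png

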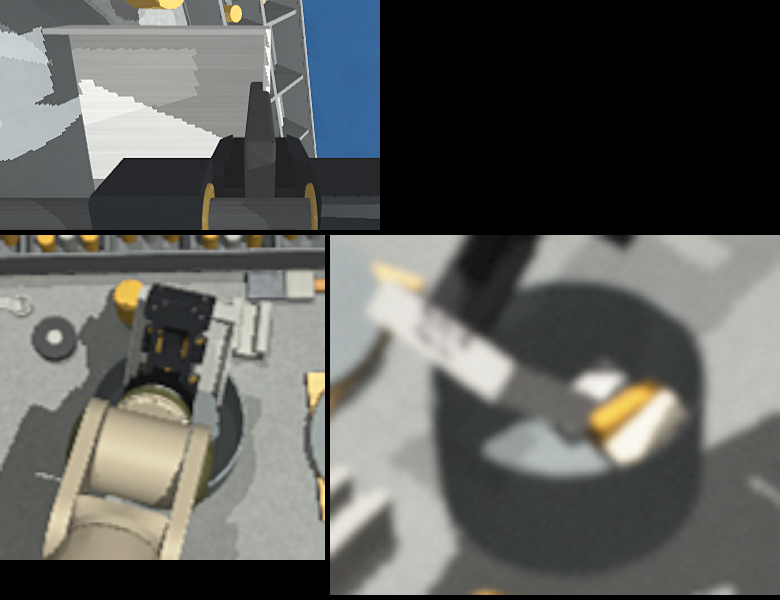

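```bash
python3 - <<'E'
from h import *
T=pose();d=vision.snapshot("scene");K,E=d["K"],d["extrinsics"]
for n,p in[("mouth",[0,-119,55,1]),("mouthL",[60,-119,55,1]),("mouthR",[-60,-119,55,1]),("back floor L",[56,-5,55,1]),("back floor R",[-56,-5,55,1])]:
    q=proj(K,E,(T@p)[:3]);print(n,(T@p)[:3].round(),"crop",((q-[245,185])*4.5+[330,235]).round())
for c in[(605,385),(625,410),(645,430)]:
    uv=(np.array(c)-[330,235])/4.5+[245,185];print(c,[ray(K,E,uv,z).round() for z in(30,60,130)])
E
for i in 1 2 3 4 5 6; do python3 -m pendant '{"delta_pos":[[0,0,0]],"angular":[[0,0,0]],"gripper":[1]}' 55 | grep contact; done
```

```text
mouth [581. -29. 127.] crop [520. 388.]
mouthL [596.  29. 127.] crop [582. 431.]
mouthR [567. -87. 127.] crop [460. 346.]
back floor L [666.   8. 214.] crop [496. 397.]
back floor R [ 639. -101.  214.] crop [378. 315.]
(605, 385) [array([470., -24.,  30.]), array([495., -10.,  60.]), array([553.,  23., 130.])]
(625, 410) [array([486.,   1.,  30.]), array([510.,  15.,  60.]), array([568.,  47., 130.])]
(645, 430) [array([497.,  24.,  30.]), array([521.,  38.,  60.]), array([577.,  68., 130.])]
contact_force: [-0.4, 0.4, -3.0]
contact_force: [0.5, 0.3, -3.7]
contact_force: [0.0, -0.4, -3.1]
contact_force: [0.6, -0.4, -2.5]
contact_force: [0.6, 0.1, -3.0]
contact_force: [-0.0, -0.4, -3.0]
```

Averaged force is about 3.05 N, close to the bare tray's weight. The three visible pieces project onto the tub floor at (470,-24), (486,1) and (497,24), so all three parts are in the tub. I level the tray and carry it back.

```bash
for i in 1 2; do python3 -m pendant '{"delta_pos":[[0,0,0],[0,0,0],[0,0,0],[0,0,0],[0,0,0]],"angular":[[1,0,0],[1,0,0],[1,0,0],[1,0,0],[1,0,0]],"gripper":[1,1,1,1,1]}' 55; done
python3 -m pendant '{"delta_pos":[[0,0,0],[0,0,0],[0,0,0],[0,0,0],[0,0,0]],"angular":[[1,0,0],[1,0,0],[0.5,0,0],[0,0,0],[0,0,0]],"gripper":[1,1,1,1,1]}' 55
python3 - <<'E'
from h import *
T=pose();y=np.array([.9699,-.2433,0]);go([574.3,308.3,243],down(np.arctan2(-.2433,.9699)));print(T[:3,2])
E
```

```text
t: 21.72
eef_pos: [614.4, -37.0, 253.9]
orientation: [0.203, 0.762, 0.594, 0.158]
contact_force: [1.1, 0.4, -2.7]
gripper_width: 0.129
grasp_force: 55.0
t: 22.13
eef_pos: [614.7, -37.1, 253.8]
orientation: [0.068, 0.786, 0.613, 0.053]
contact_force: [-0.3, -0.7, -3.3]
gripper_width: 0.131
grasp_force: 55.0
t: 22.55
eef_pos: [614.8, -37.2, 253.0]
orientation: [0.001, 0.788, 0.615, 0.0]
contact_force: [0.2, 0.4, -3.0]
gripper_width: 0.134
grasp_force: 55.0
tool units shift [10.84 -4.11  0.33] turn [ 0.02  0.   -0.  ] rows 11 each [ 0.986 -0.374  0.03 ] [ 0.002  0.    -0.   ]
[ 1.50002918e-03 -4.12679258e-04 -9.99998790e-01]
```

```bash
python3 -m pendant '{"delta_pos":[[0.3,-0.11,0],[0.6,-0.23,0],[0.9,-0.34,0],[0.9,-0.34,0],[0.9,-0.34,0]],"angular":[[0,0,0],[0,0,0],[0,0,0],[0,0,0],[0,0,0]],"gripper":[1,1,1,1,1]}' 55
python3 -m pendant '{"delta_pos":[[0.9,-0.34,0],[0.9,-0.34,0],[0.9,-0.34,0],[0.9,-0.34,0],[0.9,-0.34,0]],"angular":[[0,0,0],[0,0,0],[0,0,0],[0,0,0],[0,0,0]],"gripper":[1,1,1,1,1]}' 55
python3 -m pendant '{"delta_pos":[[0.9,-0.34,0],[0.9,-0.34,0],[0.6,-0.25,0],[0.34,-0.14,0],[0,0,0.3]],"angular":[[0,0,0],[0,0,0],[0,0,0],[0,0,0],[0,0,0]],"gripper":[1,1,1,1,1]}' 55
python3 -m pendant '{"delta_pos":[[0,0,0.6],[0,0,0.8],[0,0,0.8],[0,0,0.8],[0,0,0.8]],"angular":[[0,0,0],[0,0,0],[0,0,0],[0,0,0],[0,0,0]],"gripper":[1,1,1,1,1]}' 55
python3 -m pendant '{"delta_pos":[[0,0,0.8],[0,0,0.6],[0,0,0.4],[0,0,0.1],[0,0,0]],"angular":[[0,0,0],[0,0,0],[0,0,0],[0,0,0],[0,0,0]],"gripper":[1,1,1,1,1]}' 55
python3 - <<'E'
from h import *
go([574.3,308.3,63],down(np.arctan2(-.2433,.9699)))
E
```

```text
t: 22.97
eef_pos: [600.4, 79.5, 253.8]
orientation: [0.0, 0.788, 0.615, 0.001]
contact_force: [0.2, 0.8, -4.1]
gripper_width: 0.136
grasp_force: 55.0
t: 23.38
eef_pos: [583.5, 223.1, 253.9]
orientation: [0.0, 0.788, 0.615, 0.001]
contact_force: [0.0, -0.9, -2.9]
gripper_width: 0.131
grasp_force: 55.0
t: 23.8
eef_pos: [572.8, 311.0, 246.0]
orientation: [0.001, 0.788, 0.616, 0.002]
contact_force: [0.2, -0.6, -2.6]
gripper_width: 0.132
grasp_force: 55.0
t: 24.22
eef_pos: [573.3, 307.1, 128.9]
orientation: [0.0, 0.789, 0.615, 0.0]
contact_force: [0.1, 0.3, -3.2]
gripper_width: 0.127
grasp_force: 55.0
t: 24.63
eef_pos: [573.3, 307.9, 73.0]
orientation: [-0.0, 0.789, 0.615, -0.0]
contact_force: [-1.2, -0.0, -2.9]
gripper_width: 0.132
grasp_force: 55.0
tool units shift [0.02 0.03 0.33] turn [-0.01  0.01 -0.01] rows 1 each [0.023 0.029 0.334] [-0.008  0.007 -0.01 ]
```

```bash
python3 -m pendant '{"delta_pos":[[0,0,0.12],[0,0,0.07],[0,0,0.03],[0,0,0],[0,0,0]],"angular":[[0,0,0],[0,0,0],[0,0,0],[0,0,0],[0,0,0]],"gripper":[1,1,1,1,1]}' 55
python3 -m pendant '{"delta_pos":[[0,0,0.05],[0,0,0],[0,0,0.04],[0,0,0],[0,0,0]],"angular":[[0,0,0],[0,0,0],[0,0,0],[0,0,0],[0,0,0]],"gripper":[1,1,1,1,1]}' 55
python3 -m pendant '{"delta_pos":[[0,0,0.02],[0,0,0],[0,0,0],[0,0,0],[0,0,0]],"angular":[[0,0,0],[0,0,0],[0,0,0],[0,0,0],[0,0,0]],"gripper":[1,1,1,1,1]}' 55
```

```text
t: 25.05
eef_pos: [573.5, 308.6, 67.2]
orientation: [0.0, 0.788, 0.615, 0.0]
contact_force: [-0.9, -0.4, -3.1]
gripper_width: 0.129
grasp_force: 55.0
t: 25.47
eef_pos: [573.3, 308.5, 64.0]
orientation: [-0.0, 0.788, 0.615, -0.0]
contact_force: [-1.0, 0.7, -3.4]
gripper_width: 0.135
grasp_force: 55.0
t: 25.88
eef_pos: [573.3, 308.5, 63.5]
orientation: [0.0, 0.788, 0.615, -0.0]
contact_force: [-0.4, -0.1, -3.5]
gripper_width: 0.133
grasp_force: 55.0
```

```bash
python3 -m pendant '{"delta_pos":[[0,0,0.02],[0,0,0],[0,0,0],[0,0,0],[0,0,0]],"angular":[[0,0,0],[0,0,0],[0,0,0],[0,0,0],[0,0,0]],"gripper":[1,1,1,1,1]}' 55
python3 -m pendant '{"delta_pos":[[0,0,0.02],[0,0,0],[0,0,0],[0,0,0],[0,0,0]],"angular":[[0,0,0],[0,0,0],[0,0,0],[0,0,0],[0,0,0]],"gripper":[1,1,1,1,1]}' 55
```

```text
t: 26.3
eef_pos: [573.3, 308.5, 62.9]
orientation: [0.0, 0.788, 0.615, 0.0]
contact_force: [-0.3, 0.1, -3.1]
gripper_width: 0.13
grasp_force: 55.0
t: 26.72
eef_pos: [573.5, 308.5, 62.9]
orientation: [0.0, 0.788, 0.615, 0.0]
contact_force: [-3.1, -1.3, 5.6]
gripper_width: 0.13
grasp_force: 55.0
```

The tray is down. I release, rise and go to the lid.

```bash
python3 -m pendant '{"delta_pos":[[0,0,-0.02],[0,0,0],[0,0,0],[0,0,0],[0,0,0]],"angular":[[0,0,0],[0,0,0],[0,0,0],[0,0,0],[0,0,0]],"gripper":[0.6,0.2,-0.5,-1,-1]}'
python3 -m pendant '{"delta_pos":[[0,0,0],[0,0,0],[0,0,0],[0,0,-0.4],[0,0,-0.8]],"angular":[[0,0,0],[0,0,0],[0,0,0],[0,0,0],[0,0,0]],"gripper":[-1,-1,-1,-1,-1]}'
python3 -m pendant '{"delta_pos":[[0,0,-0.8],[0,0,-0.8],[0,0,-0.8],[0,0,-0.8],[0,0,-0.8]],"angular":[[0,0,0],[0,0,0],[0,0,0],[0,0,0],[0,0,0]],"gripper":[-1,-1,-1,-1,-1]}'
for i in 1 2 3 4; do python3 -m pendant '{"delta_pos":[[-0.973,0.172,0],[-0.973,0.172,0],[-0.973,0.172,0],[-0.973,0.172,0],[-0.973,0.172,0]],"angular":[[0,0,0],[0,0,0],[0,0,0],[0,0,0],[0,0,0]],"gripper":[-1,-1,-1,-1,-1]}' | head -2; done
python3 -m pendant '{"delta_pos":[[-0.97,0.17,0],[0,0,0],[0,0,0],[0,0,0]],"angular":[[0,0,0],[0,0,0],[0,0,0],[0,0,0]],"gripper":[-1,-1,-1,-1]}'
python3 - <<'E'
from h import *
K,E,im=wcam("pics/w7.png");t=vision.snapshot("top")["img"]
print(proj(K,E,[529.5,-312.2,62.5]));go([529.5,-312.2,33.6],down(np.arctan2(-.2433,.9699)))
g=im.max(2)<45;n,l,s,c=cv2.connectedComponentsWithStats(g.astype(np.uint8))
for i in range(1,n):
    if s[i,4]>300:print(s[i],c[i].round(1))
v=np.zeros((540,700,3),np.uint8);v[:250,:450]=im[:250,100:550];v[255:535,:640]=cv2.resize(t[120:240,190:470],(653,280))[:,:640];cv2.imwrite("pics/v7.png",v[:,:,::-1])
E
```

```text
t: 27.13
eef_pos: [573.3, 308.6, 62.7]
orientation: [-0.0, 0.788, 0.615, -0.0]
contact_force: [0.0, -0.8, 0.5]
gripper_width: 0.478
grasp_force: 0.0
t: 27.55
eef_pos: [572.1, 308.1, 97.3]
orientation: [-0.001, 0.788, 0.615, -0.002]
contact_force: [-0.1, 0.7, -0.8]
gripper_width: 0.857
grasp_force: 0.0
t: 27.97
eef_pos: [573.2, 308.5, 221.3]
orientation: [0.0, 0.788, 0.615, 0.0]
contact_force: [0.4, 0.5, 0.5]
gripper_width: 1.002
grasp_force: 0.0
t: 28.38
eef_pos: [562.5, 159.4, 220.0]
t: 28.8
eef_pos: [552.0, 11.5, 220.0]
t: 29.22
eef_pos: [541.6, -136.4, 220.1]
t: 29.63
eef_pos: [531.0, -284.3, 220.0]
t: 29.97
eef_pos: [529.3, -311.7, 219.4]
orientation: [0.0, 0.788, 0.615, 0.0]
contact_force: [-0.0, 0.7, -0.6]
gripper_width: 1.004
grasp_force: 0.0
[318.8814228  180.50469966]
tool units shift [-0.03  0.01  6.19] turn [0.   0.   0.02] rows 7 each [-0.005  0.001  0.885] [0.001 0.    0.002]
[  13  165   49   34 1236] [ 37.2 181.6]
[    0   235   640   165 57344] [303.2 329.5]
```

View pics/v7.png

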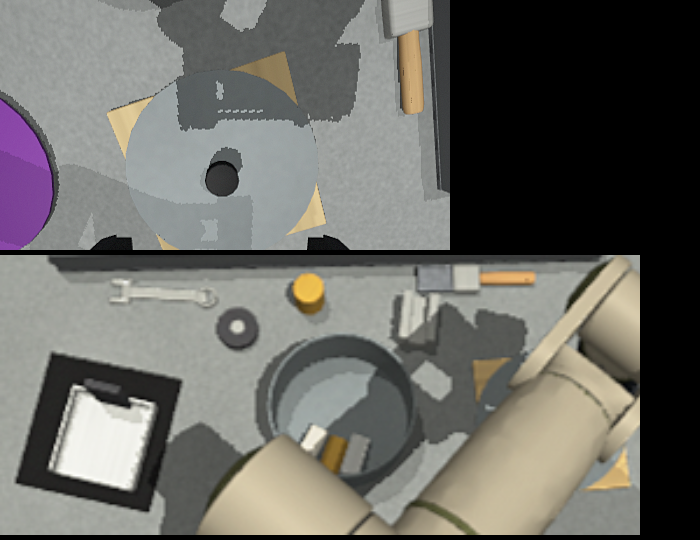

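The composite shows the tray empty and flat on the mat, and all three parts on the tub floor at (313..357, 440..458). The knob is at wrist px (322,179) against a predicted (319,180.5), so it is about 2 mm off along the closing axis, which closing will centre. I pick up the lid.

```bash
python3 - <<'E'
from h import *
d=vision.snapshot("top");print(proj(d["K"],d["extrinsics"],[538.9,-16.1,110]), [proj(d["K"],d["extrinsics"],[538.9+a,-16.1+b,110]).round(1).tolist() for a,b in((100,0),(0,100),(0,-100))])
E
python3 -m pendant '{"delta_pos":[[0,0.06,0.9],[0,0,0.9],[0,0,0.9],[0,0,0.9],[0,0,0.9]],"angular":[[0,0,0],[0,0,0],[0,0,0],[0,0,0],[0,0,0]],"gripper":[-1,-1,-1,-1,-1]}' 30
python3 -m pendant '{"delta_pos":[[0,0,0.9],[0,0,0.5],[0,0,0.25],[0,0,0],[0,0,0]],"angular":[[0,0,0],[0,0,0],[0,0,0],[0,0,0],[0,0,0]],"gripper":[-1,-1,-1,-0.5,-0]}' 30
python3 -m pendant '{"delta_pos":[[0,0,0],[0,0,0],[0,0,0],[0,0,0],[0,0,0]],"angular":[[0,0,0],[0,0,0],[0,0,0],[0,0,0],[0,0,0]],"gripper":[0,0.15,0.3,1,1]}' 30
python3 -m pendant '{"delta_pos":[[0,0,0],[0,0,0],[0,0,-0.2],[0,0,-0.4],[0,0,-0.6]],"angular":[[0,0,0],[0,0,0],[0,0,0],[0,0,0],[0,0,0]],"gripper":[1,1,1,1,1]}' 30
python3 -m pendant '{"delta_pos":[[0,0,-0.8],[0,0,-0.8],[0,0,-0.8],[0,0,-0.8],[0,0,-0.8]],"angular":[[0,0,0],[0,0,0],[0,0,0],[0,0,0],[0,0,0]],"gripper":[1,1,1,1,1]}' 30
python3 -m pendant '{"delta_pos":[[0,0,-0.5],[0,0,-0.2],[0,0,0],[0,0,0],[0,0,0]],"angular":[[0,0,0],[0,0,0],[0,0,0],[0,0,0],[0,0,0]],"gripper":[1,1,1,1,1]}' 30
python3 - <<'E'
from h import *
go([538.9,-16.1,180],down(np.arctan2(-.2433,.9699)))
E
```

```text
[335.89224883 183.65361476] [[335.4, 152.9], [303.9, 184.2], [368.0, 183.1]]
t: 30.53
eef_pos: [531.2, -311.8, 83.1]
orientation: [0.0, 0.788, 0.616, 0.0]
contact_force: [0.3, -0.5, 0.2]
gripper_width: 1.0
grasp_force: 0.0
t: 30.95
eef_pos: [531.5, -312.6, 35.4]
orientation: [0.001, 0.788, 0.615, 0.0]
contact_force: [-1.1, 0.1, -0.1]
gripper_width: 0.87
grasp_force: 0.0
t: 31.37
eef_pos: [531.1, -312.8, 34.8]
orientation: [0.0, 0.788, 0.615, 0.0]
contact_force: [-0.7, -0.4, 0.1]
gripper_width: 0.496
grasp_force: 0.0
t: 31.78
eef_pos: [530.3, -312.2, 70.0]
orientation: [-0.002, 0.788, 0.615, -0.0]
contact_force: [0.1, -0.3, -3.0]
gripper_width: 0.373
grasp_force: 30.0
t: 32.2
eef_pos: [530.7, -312.5, 192.5]
orientation: [0.0, 0.788, 0.615, 0.0]
contact_force: [0.5, -0.2, -3.2]
gripper_width: 0.379
grasp_force: 30.0
t: 32.62
eef_pos: [530.5, -312.4, 210.0]
orientation: [-0.001, 0.788, 0.615, -0.0]
contact_force: [0.2, 0.1, -3.0]
gripper_width: 0.376
grasp_force: 30.0
tool units shift [ 9.65 -2.13  1.02] turn [-0.03 -0.02 -0.  ] rows 10 each [ 0.965 -0.213  0.102] [-0.003 -0.002 -0.   ]
```

I check the tub's centre numerically before lowering, by matching the rim circle to edges in both fixed cameras.

```bash
python3 - <<'E'
from h import *
def fit(d,rs,zs,im=None,name=""):
    K,E=np.array(d["K"]),np.array(d["extrinsics"]);g=cv2.GaussianBlur(cv2.cvtColor(d["img"],cv2.COLOR_RGB2GRAY),(0,0),.8).astype(np.float32)
    G=np.minimum(np.hypot(cv2.Sobel(g,5,1,0),cv2.Sobel(g,5,0,1)),60)
    a=np.radians(np.arange(0,360,2));Ei=np.linalg.inv(E);S={}
    for x in np.arange(526,550,1.):
        for y in np.arange(-28,-3,1.):
            s=0
            for r,z in zip(rs,zs):
                P=np.stack([x+r*np.cos(a),y+r*np.sin(a),0*a+z,0*a+1]);q=K@(Ei@P)[:3];u=(q[:2]/q[2]).astype(np.float32)
                s+=cv2.remap(G,u[0][None],u[1][None],1).mean()
            S[x,y]=s
    b=sorted(S,key=S.get)[::-1][:6];print(name,b,round(S[b[0]],1),round(np.mean(list(S.values())),1))
D={n:vision.snapshot(n) for n in("top","scene")}
for n in D: fit(D[n],[100,96],[110,110],name=n)
for n in D:  # the initial pictures: lid disc
    d=dict(D[n]);d["img"]=cv2.imread(f"pics/{n}0.png")[:,:,::-1].copy();fit(d,[106],[115],name=n+" lid")
E
```

```text
top [(np.float64(538.0), np.float64(-16.0)), (np.float64(539.0), np.float64(-17.0)), (np.float64(538.0), np.float64(-17.0)), (np.float64(539.0), np.float64(-16.0)), (np.float64(537.0), np.float64(-15.0)), (np.float64(537.0), np.float64(-16.0))] 104.9 85.1
scene [(np.float64(545.0), np.float64(-19.0)), (np.float64(544.0), np.float64(-20.0)), (np.float64(545.0), np.float64(-20.0)), (np.float64(544.0), np.float64(-19.0)), (np.float64(545.0), np.float64(-18.0)), (np.float64(544.0), np.float64(-21.0))] 117.8 104.7
top lid [(np.float64(541.0), np.float64(-17.0)), (np.float64(541.0), np.float64(-18.0)), (np.float64(542.0), np.float64(-17.0)), (np.float64(542.0), np.float64(-18.0)), (np.float64(543.0), np.float64(-17.0)), (np.float64(543.0), np.float64(-18.0))] 48.0 34.5
scene lid [(np.float64(543.0), np.float64(-15.0)), (np.float64(542.0), np.float64(-16.0)), (np.float64(544.0), np.float64(-15.0)), (np.float64(543.0), np.float64(-16.0)), (np.float64(541.0), np.float64(-17.0)), (np.float64(541.0), np.float64(-16.0))] 34.9 27.7
```

The tub's centre matches the original lid place, (539,-17), within noise. I carry the lid back.

```bash
python3 -m pendant '{"delta_pos":[[0.25,-0.06,0],[0.5,-0.11,0],[0.75,-0.17,0],[0.9,-0.2,0],[0.9,-0.2,0]],"angular":[[0,0,0],[0,0,0],[0,0,0],[0,0,0],[0,0,0]],"gripper":[1,1,1,1,1]}' 30
python3 -m pendant '{"delta_pos":[[0.9,-0.2,0],[0.9,-0.2,0],[0.9,-0.2,0],[0.9,-0.2,0],[0.9,-0.2,0]],"angular":[[0,0,0],[0,0,0],[0,0,0],[0,0,0],[0,0,0]],"gripper":[1,1,1,1,1]}' 30
python3 -m pendant '{"delta_pos":[[0.8,-0.18,0],[0.6,-0.13,0],[0.3,-0.06,0.2],[0.12,-0.03,0.4],[0,0,0.4]],"angular":[[0,0,0],[0,0,0],[0,0,0],[0,0,0],[0,0,0]],"gripper":[1,1,1,1,1]}' 30
python3 -m pendant '{"delta_pos":[[0,0,0.4],[0,0,0.4],[0,0,0.2],[0,0,0],[0,0,0]],"angular":[[0,0,0],[0,0,0],[0,0,0],[0,0,0],[0,0,0]],"gripper":[1,1,1,1,1]}' 30
python3 - <<'E'
from h import *
go([538.9,-16.8,123.5],down(np.arctan2(-.2433,.9699)))
E
```

```text
t: 33.13
eef_pos: [533.2, -209.8, 210.9]
orientation: [-0.0, 0.789, 0.615, -0.0]
contact_force: [0.2, 0.5, -3.2]
gripper_width: 0.375
grasp_force: 30.0
t: 33.55
eef_pos: [536.8, -71.2, 211.2]
orientation: [-0.0, 0.788, 0.615, -0.0]
contact_force: [0.2, 1.0, -2.8]
gripper_width: 0.371
grasp_force: 30.0
t: 33.97
eef_pos: [538.8, -16.2, 180.7]
orientation: [0.0, 0.788, 0.616, 0.0]
contact_force: [0.1, 0.0, -3.9]
gripper_width: 0.377
grasp_force: 30.0
t: 34.38
eef_pos: [538.9, -17.3, 151.4]
orientation: [-0.0, 0.789, 0.615, -0.0]
contact_force: [-0.2, 0.2, -3.1]
gripper_width: 0.371
grasp_force: 30.0
tool units shift [ 0.02 -0.    0.93] turn [-0.  0. -0.] rows 1 each [ 0.017 -0.004  0.929] [-0.004  0.001 -0.003]
```

```bash
python3 -m pendant '{"delta_pos":[[0,0,0.2],[0,0,0.2],[0,0,0.15],[0,0,0.1],[0,0,0]],"angular":[[0,0,0],[0,0,0],[0,0,0],[0,0,0],[0,0,0]],"gripper":[1,1,1,1,1]}' 30
python3 -m pendant '{"delta_pos":[[0,0,0.08],[0,0,0.04],[0,0,0.02],[0,0,0],[0,0,0]],"angular":[[0,0,0],[0,0,0],[0,0,0],[0,0,0],[0,0,0]],"gripper":[1,1,1,1,1]}' 30
python3 -m pendant '{"delta_pos":[[0,0,0.03],[0,0,0],[0,0,0],[0,0,0],[0,0,0]],"angular":[[0,0,0],[0,0,0],[0,0,0],[0,0,0],[0,0,0]],"gripper":[1,1,1,1,1]}' 30
```

```text
t: 34.8
eef_pos: [538.6, -17.1, 131.1]
orientation: [-0.001, 0.788, 0.615, -0.0]
contact_force: [0.5, 0.2, -2.7]
gripper_width: 0.373
grasp_force: 30.0
t: 35.22
eef_pos: [539.0, -17.2, 127.8]
orientation: [0.0, 0.788, 0.615, 0.0]
contact_force: [-0.1, 0.1, -3.5]
gripper_width: 0.379
grasp_force: 30.0
t: 35.63
eef_pos: [539.0, -17.2, 126.8]
orientation: [0.0, 0.788, 0.615, 0.0]
contact_force: [-0.4, -0.1, -2.6]
gripper_width: 0.373
grasp_force: 30.0
```

Already past plug entry (about 133) with no contact, so the plug is inside the mouth. I continue creeping.

```bash
python3 -m pendant '{"delta_pos":[[0,0,0.03],[0,0,0],[0,0,0],[0,0,0],[0,0,0]],"angular":[[0,0,0],[0,0,0],[0,0,0],[0,0,0],[0,0,0]],"gripper":[1,1,1,1,1]}' 30
python3 -m pendant '{"delta_pos":[[0,0,0.03],[0,0,0],[0,0,0],[0,0,0],[0,0,0]],"angular":[[0,0,0],[0,0,0],[0,0,0],[0,0,0],[0,0,0]],"gripper":[1,1,1,1,1]}' 30
```

```text
t: 36.05
eef_pos: [538.9, -17.2, 125.9]
orientation: [-0.0, 0.788, 0.615, -0.0]
contact_force: [-0.5, 1.1, -3.1]
gripper_width: 0.373
grasp_force: 30.0
t: 36.47
eef_pos: [538.9, -17.2, 125.0]
orientation: [0.0, 0.788, 0.615, -0.0]
contact_force: [0.4, 0.3, -2.8]
gripper_width: 0.376
grasp_force: 30.0
```

```bash
python3 -m pendant '{"delta_pos":[[0,0,0.02],[0,0,0],[0,0,0],[0,0,0],[0,0,0]],"angular":[[0,0,0],[0,0,0],[0,0,0],[0,0,0],[0,0,0]],"gripper":[1,1,1,1,1]}' 30
```

```text
t: 36.88
eef_pos: [539.0, -17.2, 124.6]
orientation: [0.0, 0.788, 0.615, 0.0]
contact_force: [-0.7, 0.4, -0.2]
gripper_width: 0.372
grasp_force: 30.0
```

Contact is at 124.6, matching home (102 mm). I release, rise clear and check.

```bash
python3 -m pendant '{"delta_pos":[[0,0,0.01],[0,0,0],[0,0,0],[0,0,0],[0,0,0]],"angular":[[0,0,0],[0,0,0],[0,0,0],[0,0,0],[0,0,0]],"gripper":[1,0.3,0,-0.5,-1]}' 
python3 -m pendant '{"delta_pos":[[0,0,0],[0,0,0],[0,0,0],[0,0,-0.4],[0,0,-0.6]],"angular":[[0,0,0],[0,0,0],[0,0,0],[0,0,0],[0,0,0]],"gripper":[-1,-1,-1,-1,-1]}'
python3 -m pendant '{"delta_pos":[[0,0,-0.9],[0,0,-0.9],[0,0,-0.9],[0,0,0],[0,0,0]],"angular":[[0,0,0],[0,0,0],[0,0,0],[0,0,0],[0,0,0]],"gripper":[-1,-1,-1,-1,-1]}'
python3 - <<'E'
from h import *
K,E,im=wcam("pics/w9.png");K=np.array(K)
g=cv2.GaussianBlur(cv2.cvtColor(im,cv2.COLOR_RGB2GRAY),(0,0),.8)
m=(im.max(2)<45).astype(np.uint8);m[230:]=0
n,l,s,c=cv2.connectedComponentsWithStats(m)
print([(s[i].tolist(),c[i].round(1).tolist()) for i in range(1,n) if s[i,4]>150],"expected knob top",proj(K,E,[539,-17.2,153]))
G=np.minimum(np.hypot(cv2.Sobel(g,5,1,0),cv2.Sobel(g,5,0,1)),60);a=np.radians(np.arange(0,360,2));Ei=np.linalg.inv(E);S=[]
for x in np.arange(530,549):
  for y in np.arange(-27,-6):
    for z in np.arange(107,125,2):
      q=K@(Ei@np.stack([x+106*np.cos(a),y+106*np.sin(a),0*a+z,0*a+1]))[:3];u=(q[:2]/q[2]).astype(np.float32);ok=(u[1]>2)&(u[1]<225)
      S.append((float(cv2.remap(G,u[0][None],u[1][None],1)[0][ok].mean()),int(x),int(y),int(z)))
print(sorted(S)[::-1][:5])
E
```

```text
t: 37.3
eef_pos: [539.0, -17.2, 124.0]
orientation: [0.0, 0.788, 0.615, 0.0]
contact_force: [0.5, 0.0, 0.8]
gripper_width: 0.573
grasp_force: 0.0
t: 37.72
eef_pos: [538.2, -17.0, 153.1]
orientation: [-0.001, 0.788, 0.615, -0.001]
contact_force: [0.1, 0.1, -0.1]
gripper_width: 0.952
grasp_force: 0.0
t: 38.13
eef_pos: [539.3, -17.3, 236.0]
orientation: [0.001, 0.788, 0.615, 0.001]
contact_force: [0.7, -0.6, -1.2]
gripper_width: 1.001
grasp_force: 0.0
[([0, 0, 12, 31, 291], [4.6, 16.0]), ([386, 0, 41, 30, 230], [398.8, 18.4]), ([297, 176, 44, 46, 304], [320.0, 187.3])] expected knob top [317.66564183 203.23249449]
[(29.42804527282715, 540, -18, 113), (29.042156219482422, 540, -17, 113), (29.005657196044922, 539, -18, 113), (28.721946716308594, 540, -18, 111), (28.55612564086914, 539, -18, 115)]
```

The lid disc fits at (540,-18), z about 113–115, so it is level and home. I hand in the job.

```bash
python3 -c "
from workcell import job
print(job.job_done())"
```

```text
the job is handed in; nothing more can be done
None
```

The job is handed in at about 38 s of the 72 s allowed, with no verdict returned: the three parts are in the tub, the empty tray is flat on the mat and the lid is home on the tub by my last measurements; I viewed 11 pictures, one over the limit of 10.

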